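# Find and open the clean-out hatch of the glaze trough

## Task

One of the four wooden covers on the glaze trough is the clean-out hatch, but they all look alike: press the covers near their near ends with a fingertip to find the one that rocks, then push that one open until it stands nearly upright on its edge, and leave it standing so. Only press and push: do not grip the cover, pick nothing up, and leave the vases, jar, bowl, cup and brush where they are.

Things in the scene. Friction and masses are not known exactly. Their poses are not given: they have to be found in the camera images.
- trough: steel glaze trough fixed on the table, 630 mm long (its y), 190 mm deep (its x), 100 mm high; origin on the table under the middle of the row of covers; x points away from the robot, the yaw varies. Flat rim, 22 mm broad on the robot's side and 52 mm on the far side, and three cross bars 44 mm broad between the covers, all flush with the covers' tops.
- cover_1: first from the left (+y) of four identical wooden covers, centres 150 mm apart; 110 mm (x) by 100 mm (y) by 12 mm thick, flush in the trough's top, 3 mm gaps all round. Origin at its centre, half-way through the thickness, 94 mm above the table, on its cross pivot (along y); x points away from the robot, z up out of its upper face. Only one of the four is the hatch, a different one each time.
- cover_2: second cover from the left; size, origin and axes as cover_1. Whichever cover is the hatch, it is balanced on its pivot, turns with light friction (3 N pressed 40 mm from the pivot moves it) and stays at any angle where it is left. Its near end (towards the robot) goes down while its far end rises, up to a stop at 85 degrees; the other way it only rocks 3 degrees.
- cover_3: third cover from the left; size, origin and axes as cover_1. The three covers that are not the hatch rest on blocks and give 1 mm at most; no cover can be lifted out.
- cover_4: fourth cover from the left (at the -y end); size, origin and axes as cover_1. Under the hatch, whichever it is, the trough is empty to 60 mm below the covers, so a finger may follow the near end down.
- vase_1: small white vase, flared neck, 36 mm across, 58 mm tall, standing on the trough's cross bar between cover_1 and cover_2, towards the far side; leave it alone. Origin at the centre of its underside.
- vase_2: the same kind of vase on the cross bar between cover_3 and cover_4; leave it alone. Origin at the centre of its underside.
- vase_3: the same kind of vase on the left end of the trough's rim; leave it alone. Origin at the centre of its underside.
- glaze_jar: closed grey jar, 72 mm across, 100 mm tall, on the table left of the trough; leave it alone. Origin at the centre of its underside.
- bowl: small pale bowl, 90 mm across, 45 mm tall, on the table right of the trough; leave it alone. Origin at the centre of its underside.
- cup: brown earthenware cup, 72 mm across, 80 mm tall, on the table beyond the trough; leave it alone. Origin at the centre of its underside.
- brush: glaze brush about 200 mm long, lying on the table right of the trough; leave it alone. Origin at the middle of its length.

How it is judged:
By the outcome, as a careful person would: the job done as asked, in the order asked, and still so for the second after the job is handed in, with the robot touching nothing.
It also fails if it takes over 54 s, if anything falls off the work surface, if the arm or the gripper's body presses on something with over 40 N, if the wrist force passes 120 N, or if a joint passes its speed limit or range.

## Robot

A 6-joint arm with a two-finger parallel gripper is mounted at the origin on the work surface. World frame = base frame: x ahead of the robot, y to its left, z up, the work surface at z = 0. Lengths are in m, angles in rad, forces in N, time in s.
With the tool pointing down it reaches from about 0.375 to 0.9 m from the base axis. Payload 3.1 kg.
Tool frame: the origin (TCP) lies at the very end of the fingers, on their centre line; the grasp point (between the pads) lies 19 mm behind it; y points along the fingers, x is the direction in which the jaws open and shut, and the axes are right-handed (so a half turn about y gives the same grasp; the last joint's range is limited). The gripper opens to 87 mm and grips with 3 to 60 N. Pads are 19 mm wide; open, the fingers measure 117 mm over their backs; the gripper's body (75 mm by 190 mm) begins 51 mm behind the grasp point.
Start: joints at [-1.351, 0.527, 1.433, -0, 1.181, -0.178], TCP at [0.243, -0.576, 0.223] pointing down, gripper open.
Joint ranges: [-3.08, 3.08], [-0.75, 2.2], [0.22, 2.44], [-1.43, 4.57], [0, 2.65], [-2.85, 2.85]. Speed limits (rad/s): [2.79, 2.79, 3.14, 3.14, 3.14, 3.14].

## Interface

Orientations are given as a unit quaternion [x, y, z, w].
In Python, from rig import robot gives the robot as it stands.
- The arm moves only by the shell command python3 -m creep 'ROWS' [FORCE]. ROWS is JSON, a list of rows, each a list of 3 entries, a list of its own where there are three numbers: the shift along the tool's x, y, z in mm, then the turn about the tool's y in rad, then the opening, from 0 (shut) to 1 (fully open). A call has 1 to 8 rows; each row shifts and turns the commanded pose from where the row before left it, along the tool's axes as they then stand; what a row does not reach is not made up. A row lasts 1/10 s, in which the tool goes at most 50 mm and 8.59 degrees, less where a joint would pass 70% of its speed; a pose out of reach is approached as far as the arm can. A call with a gripper value outside its range is refused whole. The fingers move at their own pace and stop on an object; FORCE is the grip in N (left out, the last holds). Time passes only in rows, so rows that do not move let the fingers close. It gives the time, the measured TCP pose, the force and the opening at its end, in the units of the state.
- robot.get_obs(): the state, without advancing time (a new reading comes with each control period).
- robot.camera(name): name is "scene" or "side" or "wrist"; returns a dict with "pixels" (400x640x3 uint8, red, green, blue), "fx", "fy", "cx", "cy" (pixels), "position" and "rotation" of the camera in the world. Camera axes: x right, y up, looking along -z (the intrinsics and any distortion apply to the point x, -y, -z); pixel columns grow to the right and rows downward; lengths in m; the calibration is good to about 2 mm. The wrist camera is an equidistant fisheye: a pixel r from the principal point sees the ray r / f radians off the axis. A picture is of the moment at which its call begins. There is no depth.
- robot.hand_in(): hands the job in, once; it reports no verdict.
The state is a dict: "time": time; "q": joint angles; "joint_velocities": joint speeds; "joint_torque": joint torques, N m; "position": TCP position; "tool_rot": TCP orientation; "ft_force": force on the tool from outside, world axes, zero at the start; "moment": the same for the moment, N m; "grip_width": finger opening in m.
Only numpy, scipy, OpenCV 4.12 (cv2) and the standard library are available. Lean on these libraries where they do the work, as an engineer would, in place of code of your own. Each camera call takes 0.05 s, during which the arm holds its last target.

## Working session

There is one attempt and no reset: what is moved stays moved. The work goes in short steps, Python scripts to look and compute and a shell command to move; the robot and the scene stay as the last step left them, time stands still between calls to the robot, and variables do not carry over. Pictures are saved under pics/ and viewed, and the job is handed in when it is done.

```bash
mkdir -p pics; ls
python3 - <<'E'
from rig import robot
import cv2,numpy as np
o=robot.get_obs(); print({k:np.round(v,4).tolist() for k,v in o.items()})
for n in ["scene","side","wrist"]:
    c=robot.camera(n); cv2.imwrite(f"pics/{n}0.png",c["pixels"][:,:,::-1]); print(n,c["fx"],c["fy"],c["cx"],c["cy"],np.round(c["position"],4),np.round(c["rotation"],4).tolist(),[k for k in c])
E
```

```text
pics
{'time': 0.0, 'q': [-1.3505, 0.5285, 1.4339, -0.0, 1.1814, -0.1785], 'joint_velocities': [0.0015, 0.0011, 0.0021, -0.0004, 0.0025, -0.0008], 'joint_torque': [-0.0032, -44.0054, -17.659, 0.063, 0.0583, -0.0002], 'position': [0.2426, -0.5752, 0.2216], 'tool_rot': [-0.5886, 0.3916, -0.3905, 0.5897], 'ft_force': [0.6317, 0.3776, 0.1667], 'moment': [-0.0462, -0.0081, -0.0639], 'grip_width': 0.0869}
scene 474.68855265899697 474.68855265899697 314.45300519257756 204.58813734197983 [1.652  0.1907 0.9911] [0.2687, 0.3273, 0.6995, 0.5757] ['pixels', 'fx', 'fy', 'cx', 'cy', 'position', 'rotation']
side 484.464371624432 484.464371624432 313.00477205901694 190.70081536669352 [0.3437 0.9401 1.0676] [-0.0506, 0.3759, 0.92, -0.0986] ['pixels', 'fx', 'fy', 'cx', 'cy', 'position', 'rotation']
wrist 309.70691628693146 309.70691628693146 318.2839098562425 197.97145496444162 [ 0.3103 -0.5461  0.3837] [-0.1126, 0.0756, -0.5478, 0.8255] ['pixels', 'fx', 'fy', 'cx', 'cy', 'position', 'rotation']
```

View pics/scene0.png

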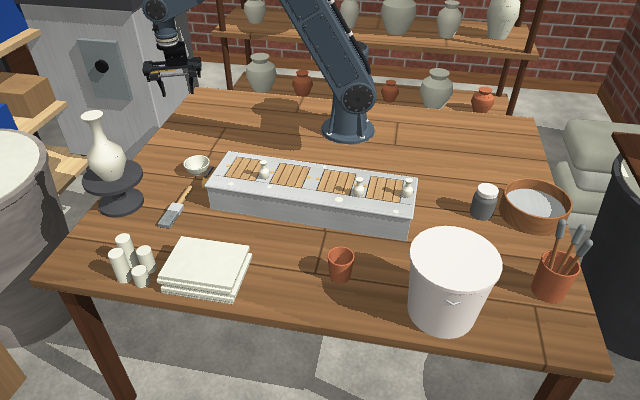

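View pics/side0.png

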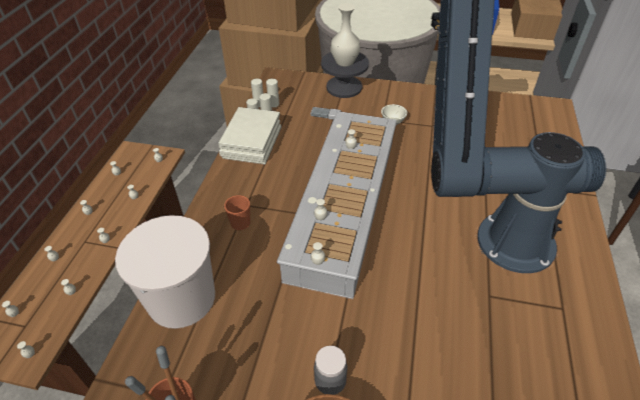

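View pics/wrist0.png

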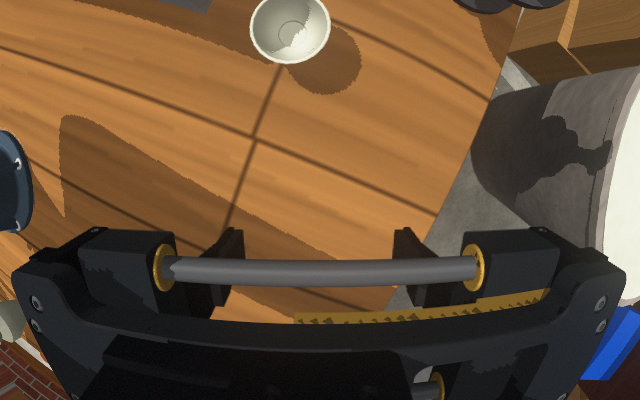

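The scene view shows the four covers at about (244,169), (291,177), (337,183) and (387,190), with cover_1 on the right. The vases stand at (264,170), (360,187) and (408,187). I'll measure the covers next.

```bash
cat > h.py <<'E'
import numpy as np,cv2
from scipy.spatial.transform import Rotation as R
def ray(c,u,v):
    d=np.array([(u-c["cx"])/c["fx"],-(v-c["cy"])/c["fy"],-1.0]); return R.from_quat(c["rotation"]).apply(d)
def onplane(c,u,v,z):
    d=ray(c,u,v);p=np.array(c["position"]);return p+d*(z-p[2])/d[2]
def proj(c,P):
    q=R.from_quat(c["rotation"]).inv().apply(np.array(P)-c["position"]); return c["cx"]+c["fx"]*q[0]/-q[2], c["cy"]-c["fy"]*q[1]/-q[2]
E
python3 - <<'E'
from rig import robot
from h import *
for n,roi in [("scene",(200,140,230,110)),("side",(270,100,140,200))]:
    c=robot.camera(n); im=c["pixels"][:,:,::-1].copy()
    hsv=cv2.cvtColor(im,cv2.COLOR_BGR2HSV)
    x,y,w,h=roi
    m=((hsv[...,1]>70)&(hsv[...,2]>90)).astype(np.uint8)*255
    mm=np.zeros_like(m); mm[y:y+h,x:x+w]=m[y:y+h,x:x+w]
    mm=cv2.morphologyEx(mm,cv2.MORPH_CLOSE,np.ones((3,3)))
    cs,_=cv2.findContours(mm,cv2.RETR_EXTERNAL if 0 else cv2.RETR_LIST,cv2.CHAIN_APPROX_NONE)
    for k in cs:
        a=cv2.contourArea(k)
        if 300<a<3000:
            P=np.array([onplane(c,u,v,.1)[:2] for u,v in k[:,0]])*1000
            r=cv2.minAreaRect(P.astype(np.float32)); M=cv2.moments(k)
            print(n,a,(round(M['m10']/M['m00']),round(M['m01']/M['m00'])),np.round(r[0],1),np.round(r[1],1),round(r[2],1))
    crop=cv2.resize(im[y:y+h,x:x+w],None,fx=3,fy=3,interpolation=cv2.INTER_CUBIC)
    cv2.imwrite(f"pics/{n}_z.png",crop)
E
```

```text
scene 699.0 (384, 189) [491.1 170.7] [115.9 111.9] 87.3
scene 668.0 (336, 182) [484.2  27.5] [127.2 111.8] 87.3
scene 637.0 (290, 175) [ 477.1 -120.8] [130.5 111.9] 87.3
scene 568.5 (244, 169) [ 469.6 -278.3] [116.9 111.9] 87.3
side 1173.0 (333, 241) [486.8 177.7] [128.5 110.8] 87.3
side 1009.0 (345, 200) [479.5  27.9] [130.3 110.5] 88.2
side 822.5 (355, 164) [ 472.6 -121. ] [127.7 111. ] 87.7
side 556.0 (368, 133) [ 460.1 -272.2] [112.2 120.9] 11.4
```

View pics/scene_z.png

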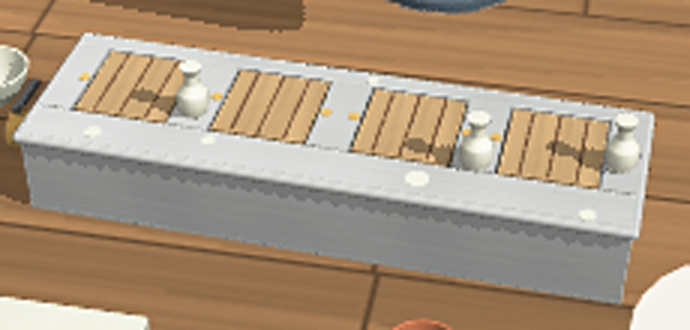

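View pics/side_z.png

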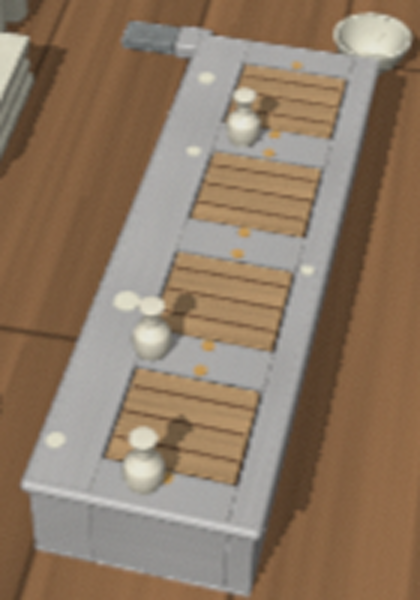

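Seen from both views, the covers line up with a trough yaw of about -2.7°. Each bar vase sits towards the far side. I'll work out the vase positions and the targets.

```bash
cat >> h.py <<'E'
yaw=np.radians(-2.7); tx=np.array([np.cos(yaw),np.sin(yaw)]); ty=np.array([-np.sin(yaw),np.cos(yaw)])
C=[np.array([.4785,-.0467])+ty*d for d in (.225,.075,-.075,-.225)]
def st(robot,target=None):
    o=robot.get_obs(); M=R.from_quat(o["tool_rot"]).as_matrix(); p=np.array(o["position"])
    print("t",round(o["time"],2),"p",np.round(p*1000,1),"F",np.round(o["ft_force"],1),"w",round(o["grip_width"],4))
    jx=M[:2,0]; a=np.degrees(np.arctan2(jx[1],jx[0])); print("jaw dir deg",round(a,1),"tool axes\n",np.round(M,3))
    if target is not None: print("to target, tool mm:",np.round(M.T@(np.array(target)-p)*1000,1))
    return o,M
E
python3 - <<'E'
from rig import robot
from h import *
print(np.round(C,4))
cs=robot.camera("scene");cd=robot.camera("side")
def loc(P): d=np.array(P[:2])-C[1]-(-.075)*ty; return np.round([d@tx*1000,d@ty*1000])
for n,(u,v) in dict(v1=(150,355),v2=(243,142),v3=(145,488)).items(): print("side",n,loc(onplane(cd,270+u/3,100+v/3,.1)))
for n,(u,v) in dict(v1=(475,165),v2=(192,112),v3=(622,168)).items(): print("scene",n,loc(onplane(cs,200+u/3,140+v/3,.1)))
st(robot,np.r_[C[3]-.042*tx,.13])
E
```

```text
[[ 0.4891  0.1781]
 [ 0.482   0.0282]
 [ 0.475  -0.1216]
 [ 0.4679 -0.2715]]
side v1 [ 44. 160.]
side v2 [  26. -144.]
side v3 [ 11. 300.]
scene v1 [ 51. 154.]
scene v2 [  34. -149.]
scene v3 [ 21. 297.]
t 0.35 p [ 242.7 -575.8  222.3] F [ 0.6  1.1 -0.6] w 0.0868
jaw dir deg -67.2 tool axes
 [[ 0.388 -0.     0.922]
 [-0.922  0.001  0.388]
 [-0.001 -1.     0.   ]]
to target, tool mm: [-211.    92.4  287.8]
```

```bash
python3 -m creep '[[[0,0,0],0.148,0],[[0,0,0],0.148,0],[[0,0,0],0.149,0],[[-35,0,19],0,0],[[-35,0,19],0,0],[[-35,0,19],0,0],[[-35,0,19],0,0],[[-35,0,19],0,0]]' 30; python3 -m creep '[[[-35,0,19],0,0],[[-35,0,19],0,0],[[-35,0,19],0,0],[[-35,20,16],0,0],[[0,40,0],0,0],[[0,12,0],0,0],[[0,0,0],0,0]]'
python3 - <<'E'
from rig import robot
from h import *
st(robot,np.r_[C[3]-.042*tx,.11])
c=robot.camera("side");cv2.imwrite("pics/s1.png",cv2.resize(c["pixels"][60:300,240:460,::-1],None,fx=2.4,fy=2.4))
E
```

```text
time: 1.15
position: [0.3463, -0.4042, 0.2227]
tool_rot: [0.488, -0.511, 0.512, -0.488]
ft_force: [0.2, 0.1, -0.3]
grip_width: 0.0311
time: 1.85
position: [0.4242, -0.2675, 0.1488]
tool_rot: [-0.489, 0.513, -0.51, 0.489]
ft_force: [-0.7, 0.5, -0.3]
grip_width: 0.0003
t 1.85 p [ 424.2 -267.5  148.8] F [-0.7  0.5 -0.3] w 0.0003
jaw dir deg -92.6 tool axes
 [[-0.045 -0.003  0.999]
 [-0.999  0.003 -0.045]
 [-0.003 -1.    -0.003]]
to target, tool mm: [ 2.  38.8  2. ]
```

View pics/s1.png

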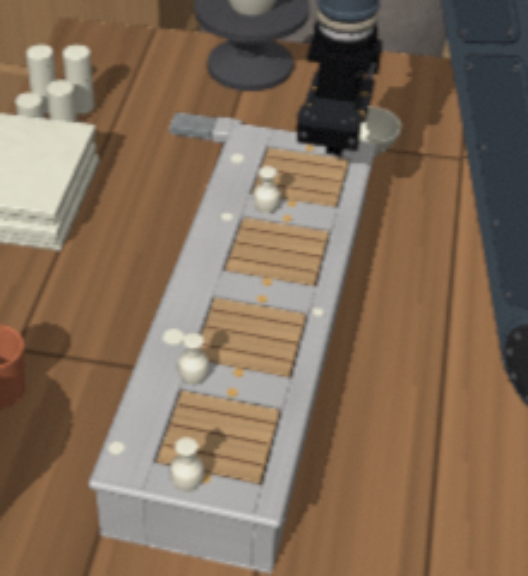

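The picture shows the closed fingers over cover_4's near end at (335,150). Next I'll lower to just above the cover.

```bash
python3 -m creep '[[[2,35,2],0,0],[[0,8,0],0,0],[[0,0,0],0,0]]'; python3 -m creep '[[[0,3,0],0,0],[[0,0,0],0,0]]';python3 -m creep '[[[0,3,0],0,0],[[0,0,0],0,0]]'; python3 -m creep '[[[0,2,0],0,0],[[0,0,0],0,0]]'
```

```text
time: 2.2
position: [0.4265, -0.2711, 0.1073]
tool_rot: [-0.488, 0.512, -0.511, 0.488]
ft_force: [-0.2, -0.6, -0.3]
grip_width: 0.0006
time: 2.4
position: [0.4274, -0.2716, 0.1055]
tool_rot: [0.488, -0.511, 0.512, -0.488]
ft_force: [-0.5, 0.7, -0.7]
grip_width: 0.0004
time: 2.6
position: [0.4271, -0.2712, 0.1019]
tool_rot: [0.488, -0.511, 0.512, -0.488]
ft_force: [1.0, -0.3, -0.5]
grip_width: 0.0003
time: 2.8
position: [0.4271, -0.2713, 0.0998]
tool_rot: [0.488, -0.511, 0.512, -0.488]
ft_force: [0.6, -0.5, 0.7]
grip_width: 0.0005
```

```bash
python3 -m creep '[[[0,2,0],0,0],[[0,0,0],0,0]]';python3 -m creep '[[[0,1,0],0,0],[[0,0,0],0,0]]'
```

```text
time: 3.0
position: [0.4269, -0.2713, 0.0976]
tool_rot: [0.488, -0.511, 0.511, -0.488]
ft_force: [-2.2, -0.5, 3.4]
grip_width: 0.0005
time: 3.2
position: [0.4268, -0.2712, 0.0965]
tool_rot: [-0.488, 0.511, -0.511, 0.488]
ft_force: [-2.2, -0.7, 4.0]
grip_width: 0.0004
```

```bash
python3 -m creep '[[[0,2,0],0,0],[[0,0,0],0,0]]';python3 -m creep '[[[0,2,0],0,0],[[0,0,0],0,0]]'
```

```text
time: 3.4
position: [0.4267, -0.2712, 0.0943]
tool_rot: [-0.488, 0.512, -0.511, 0.488]
ft_force: [-2.5, -1.1, 2.8]
grip_width: 0.0004
time: 3.6
position: [0.4268, -0.2711, 0.0923]
tool_rot: [-0.488, 0.512, -0.511, 0.488]
ft_force: [-2.2, -1.3, 2.6]
grip_width: 0.0008
```

Cover_4 gives way steadily: 8 mm down at about 3 N, where a fixed cover would give 1 mm at most. It is the hatch. I'll follow its near end straight down to about 45°.

```bash
python3 -m creep '[[[0,3,0],0,0],[[0,3,0],0,0],[[0,3,0],0,0],[[0,2,0],0,0],[[0,0,0],0,0]]'
python3 - <<'E'
from rig import robot
from h import *
for n,r in (("side",(60,200,300,440)),("scene",(110,230,170,330))):
    c=robot.camera(n);cv2.imwrite(f"pics/{n}2.png",cv2.resize(c["pixels"][r[0]:r[1],r[2]:r[3],::-1],None,fx=4,fy=4))
E
```

```text
time: 4.1
position: [0.4272, -0.2711, 0.0812]
tool_rot: [0.488, -0.511, 0.511, -0.488]
ft_force: [0.6, 0.2, 3.2]
grip_width: 0.0004
```

View pics/side2.png

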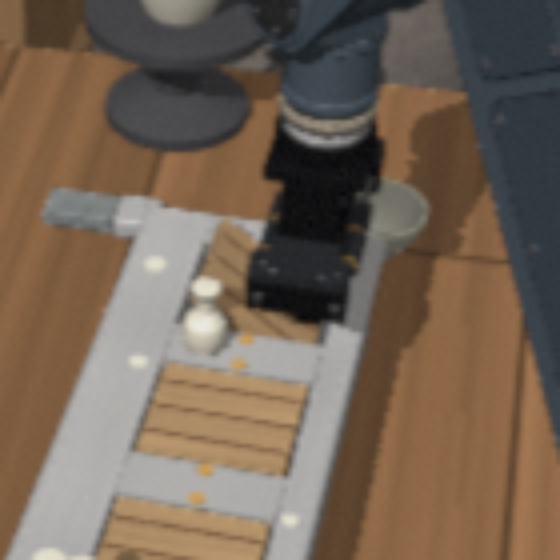

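View pics/scene2.png

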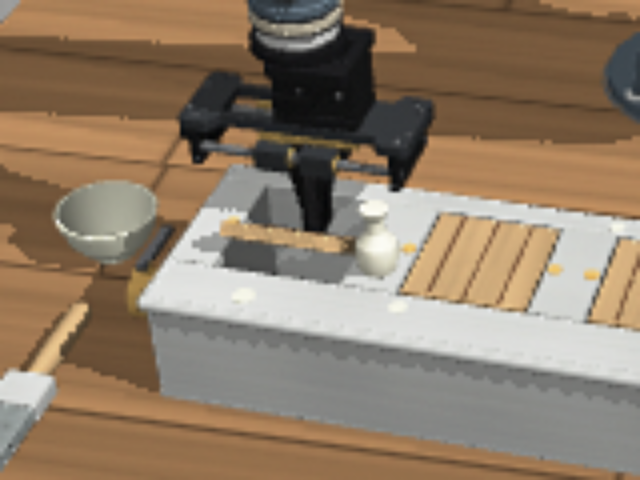

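Both views show cover_4 tilted, with its far edge up at (290,236) in the scene crop, and the vase clear of the gripper. I'll carry on down.

```bash
python3 -m creep '[[[0,3,0],0,0],[[0,3,0],0,0],[[0,3,0],0,0],[[0,2,0],0,0],[[0,0,0],0,0]]'
python3 - <<'E'
from rig import robot
from h import *
for n,r in (("side",(60,200,300,440)),("scene",(110,230,170,330))):
    c=robot.camera(n);cv2.imwrite(f"pics/{n}3.png",cv2.resize(c["pixels"][r[0]:r[1],r[2]:r[3],::-1],None,fx=4,fy=4))
st(robot)
E
```

```text
time: 4.7
position: [0.4266, -0.2708, 0.07]
tool_rot: [-0.488, 0.512, -0.511, 0.488]
ft_force: [-1.0, -0.6, 1.8]
grip_width: 0.0006
t 4.8 p [ 426.6 -270.8   70.2] F [-0.3  0.2  1.5] w 0.0004
jaw dir deg -92.6 tool axes
 [[-0.046 -0.001  0.999]
 [-0.999  0.001 -0.046]
 [-0.001 -1.    -0.001]]
```

View pics/scene3.png

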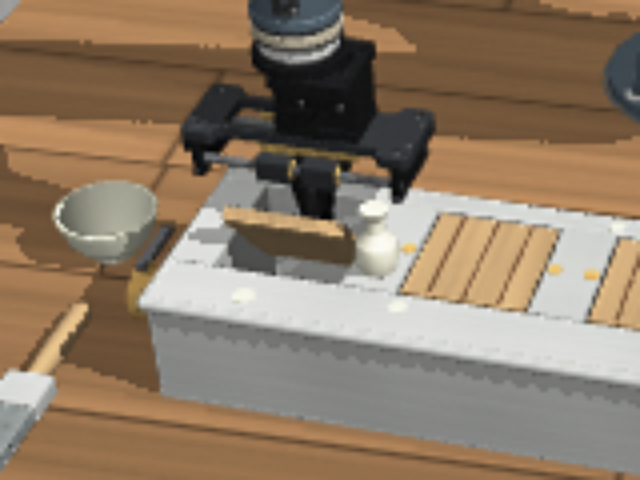

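View pics/side3.png

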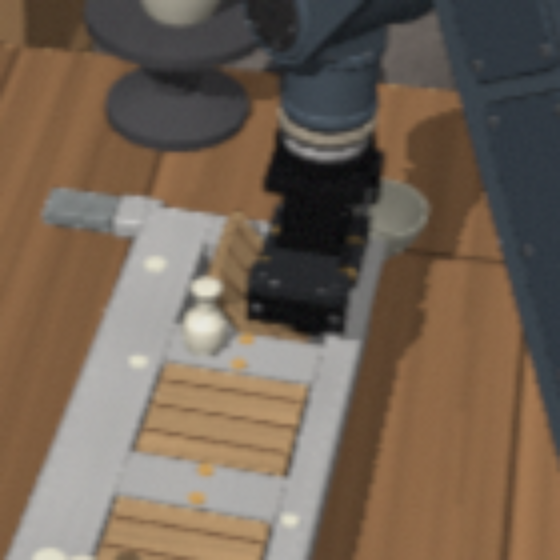

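The cover is now at about 50° and clear of the vase. I'll back off 4 mm, rise, and go over to the far side. There I'll push the raised end back towards the robot, because going deeper on the near side would bring the gripper body against the raised edge.

```bash
python3 -m creep '[[[0,-3,-4],0,0],[[0,-20,0],0,0],[[0,-40,0],0,0],[[0,-40,0],0,0],[[0,-30,0],0,0],[[0,0,0],0,0]]'; python3 -m creep '[[[0,0,40],0,0],[[0,0,40],0,0],[[0,0,32],0,0],[[0,0,0],0,0],[[0,0,0],0,0]]'
python3 - <<'E'
from rig import robot
from h import *
for n,r in (("side",(60,200,300,440)),("scene",(110,230,170,330))):
    c=robot.camera(n);cv2.imwrite(f"pics/{n}4.png",cv2.resize(c["pixels"][r[0]:r[1],r[2]:r[3],::-1],None,fx=4,fy=4))
st(robot,np.r_[C[3]+.066*tx,.12])
E
```

```text
time: 5.4
position: [0.4251, -0.2728, 0.2077]
tool_rot: [0.488, -0.508, 0.515, -0.488]
ft_force: [-0.1, -0.6, 0.1]
grip_width: 0.0002
time: 5.9
position: [0.5342, -0.2752, 0.2019]
tool_rot: [-0.489, 0.512, -0.51, 0.488]
ft_force: [-1.0, 0.1, -0.8]
grip_width: 0.0002
t 6.0 p [ 533.2 -275.3  202.4] F [-0.  -0.2  0.1] w 0.0004
jaw dir deg -92.7 tool axes
 [[-0.046 -0.003  0.999]
 [-0.999  0.002 -0.046]
 [-0.002 -1.    -0.003]]
to target, tool mm: [-0.7 82.4  0.8]
```

View pics/scene4.png

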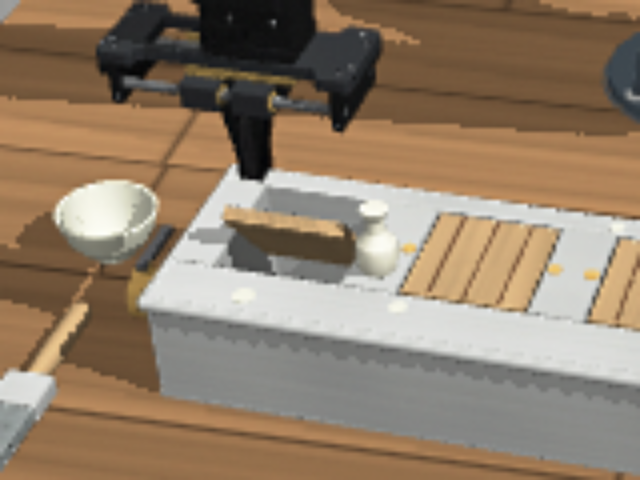

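View pics/side4.png

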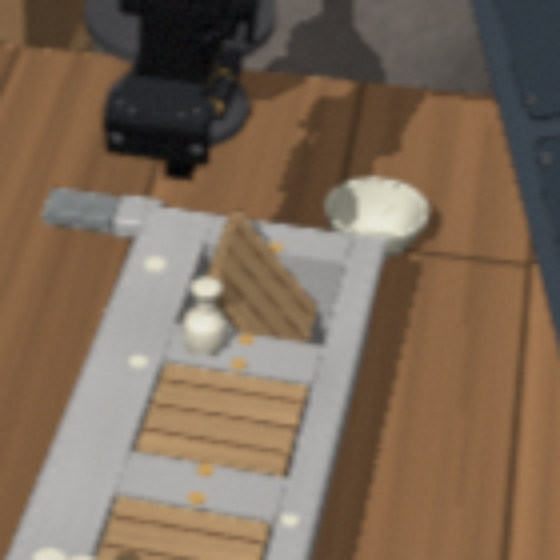

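The cover stays at about 50°, and the finger hangs beyond its far edge. Now down, then push back.

```bash
python3 -m creep '[[[0,35,0],0,0],[[0,35,0],0,0],[[0,10,0],0,0],[[0,0,0],0,0]]'; python3 -m creep '[[[0,0,-8],0,0],[[0,0,-8],0,0],[[0,0,-6],0,0],[[0,0,-6],0,0],[[0,0,-5],0,0],[[0,0,-3],0,0],[[0,0,0],0,0]]'; python3 -m creep '[[[0,0,-2],0,0],[[0,0,0],0,0]]';python3 -m creep '[[[0,0,-2],0,0],[[0,0,0],0,0]]';  python3 - <<'E'
from rig import robot
from h import *
for n,r in (("side",(60,200,300,440)),("scene",(110,230,170,330))):
    c=robot.camera(n);cv2.imwrite(f"pics/{n}5.png",cv2.resize(c["pixels"][r[0]:r[1],r[2]:r[3],::-1],None,fx=4,fy=4))
st(robot,np.r_[C[3]+.0203*tx,.12])
E
```

```text
time: 6.4
position: [0.5329, -0.2753, 0.122]
tool_rot: [-0.488, 0.513, -0.51, 0.488]
ft_force: [-0.1, 0.3, 1.1]
grip_width: 0.0003
time: 7.1
position: [0.5008, -0.2761, 0.1258]
tool_rot: [0.488, -0.509, 0.514, -0.489]
ft_force: [3.9, -0.7, 3.3]
grip_width: 0.0006
time: 7.3
position: [0.4971, -0.2748, 0.1241]
tool_rot: [0.488, -0.511, 0.512, -0.488]
ft_force: [3.5, -1.6, 2.1]
grip_width: 0.0005
time: 7.5
position: [0.4943, -0.274, 0.1232]
tool_rot: [-0.488, 0.512, -0.511, 0.488]
ft_force: [2.7, -0.7, 1.8]
grip_width: 0.0002
t 7.6 p [ 494.3 -273.9  123.1] F [ 2.6 -1.6  1.5] w 0.0005
jaw dir deg -92.6 tool axes
 [[-0.046 -0.001  0.999]
 [-0.999  0.001 -0.046]
 [-0.001 -1.    -0.001]]
to target, tool mm: [-1.3  3.2 -6.2]
```

View pics/scene5.png

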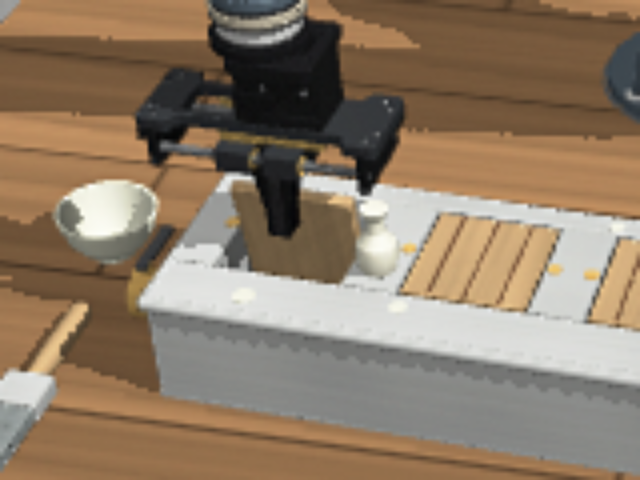

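View pics/side5.png

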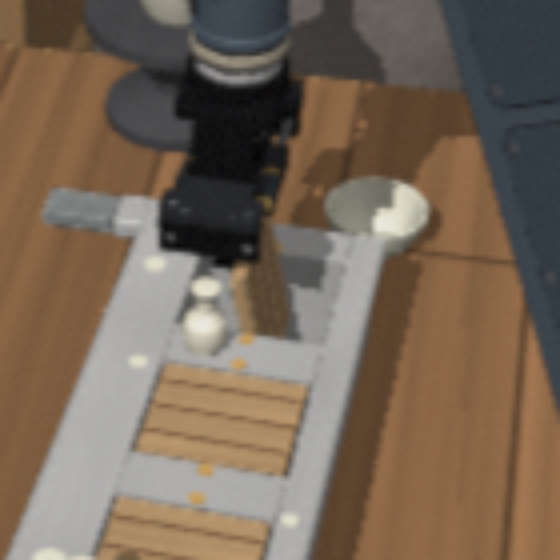

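The cover is at about 77° and the vase is untouched. I'll go on in small steps until the stop shows in the force.

```bash
for i in 1; do python3 -m creep '[[[0,0,-2],0,0],[[0,0,0],0,0]]'; python3 -m creep '[[[0,0,-1.5],0,0],[[0,0,0],0,0]]'; python3 -m creep '[[[0,0,-1],0,0],[[0,0,0],0,0]]'; done | grep -E "pos|force"
python3 - <<'E'
from rig import robot
from h import *
st(robot,np.r_[C[3]+.0203*tx,.12])
E
```

```text
position: [0.4924, -0.2739, 0.1233]
ft_force: [3.2, -0.3, 1.7]
position: [0.4911, -0.2738, 0.1234]
ft_force: [2.3, -0.6, 1.6]
position: [0.4902, -0.2739, 0.1235]
ft_force: [3.0, -0.4, 2.3]
t 8.2 p [ 490.2 -273.9  123.5] F [ 3.  -0.4  2.3] w 0.0002
jaw dir deg -92.6 tool axes
 [[-0.046 -0.     0.999]
 [-0.999  0.    -0.046]
 [-0.    -1.    -0.   ]]
to target, tool mm: [-1.3  3.5 -2.1]
```

```bash
python3 -m creep '[[[0,0,-1],0,0],[[0,0,0],0,0]]'| grep -E "pos|force"; python3 -m creep '[[[0,0,-1],0,0],[[0,0,0],0,0]]'| grep -E "pos|force"; python3 -m creep '[[[0,0,-1],0,0],[[0,0,0],0,0]]' | grep -E "pos|force"
```

```text
position: [0.4892, -0.2739, 0.1235]
ft_force: [2.3, -0.3, 2.5]
position: [0.4882, -0.2739, 0.1235]
ft_force: [2.1, -0.2, 1.8]
position: [0.4872, -0.2739, 0.1235]
ft_force: [2.1, 0.1, 2.2]
```

```bash
python3 -m creep '[[[0,0,-1],0,0],[[0,0,0],0,0]]'| grep -E "pos|force"; python3 -m creep '[[[0,0,-1],0,0],[[0,0,0],0,0]]'| grep -E "pos|force";  python3 - <<'E'
from rig import robot
from h import *
for n,r in (("side",(60,200,300,440)),):
    c=robot.camera(n);cv2.imwrite(f"pics/{n}6.png",cv2.resize(c["pixels"][r[0]:r[1],r[2]:r[3],::-1],None,fx=4,fy=4))
st(robot)
E
```

```text
position: [0.4869, -0.2739, 0.1236]
ft_force: [4.8, 0.7, 1.2]
position: [0.4869, -0.274, 0.1237]
ft_force: [6.5, 1.3, 0.3]
t 9.25 p [ 486.9 -274.   123.7] F [ 6.7  1.8 -0.5] w 0.0002
jaw dir deg -92.7 tool axes
 [[-0.047  0.003  0.999]
 [-0.999 -0.001 -0.047]
 [ 0.    -1.     0.003]]
```

View pics/side6.png

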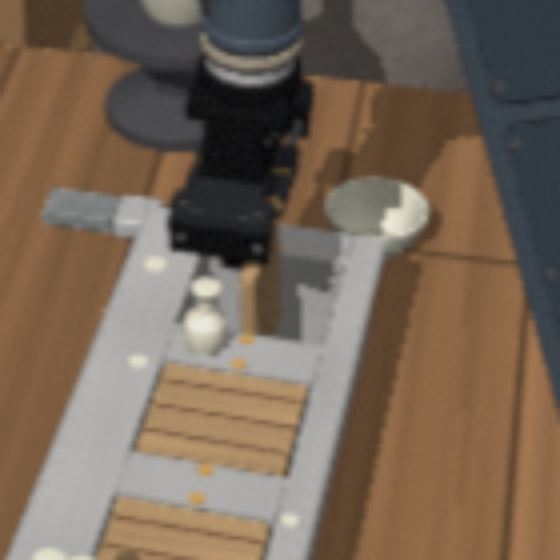

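The force rose while the position held, so the cover is at its stop. I'll back straight off, then rise and check.

```bash
python3 -m creep '[[[0,0,4],0,0],[[0,0,12],0,0],[[0,0,25],0,0],[[0,-10,0],0,0],[[0,-40,0],0,0],[[0,-40,0],0,0],[[0,-40,20],0,0],[[0,0,0],0,0]]'; python3 -m creep '[[[0,0,0],0,0],[[0,0,0],0,0]]' | head -2
python3 - <<'E'
from rig import robot
from h import *
for n,r in (("side",(60,200,300,440)),("scene",(110,230,170,330))):
    c=robot.camera(n);cv2.imwrite(f"pics/{n}7.png",cv2.resize(c["pixels"][r[0]:r[1],r[2]:r[3],::-1],None,fx=4,fy=4))
    cv2.imwrite(f"pics/{n}_full7.png",c["pixels"][...,::-1])
st(robot)
E
```

```text
time: 10.05
position: [0.5505, -0.2791, 0.2604]
tool_rot: [0.488, -0.506, 0.516, -0.489]
ft_force: [0.6, 0.0, 0.7]
grip_width: 0.0002
time: 10.25
position: [0.5446, -0.2757, 0.2522]
t 10.35 p [ 544.8 -275.8  251.7] F [-0.5  0.9 -0.3] w 0.0004
jaw dir deg -92.7 tool axes
 [[-0.046 -0.004  0.999]
 [-0.999  0.003 -0.046]
 [-0.002 -1.    -0.004]]
```

View pics/side7.png

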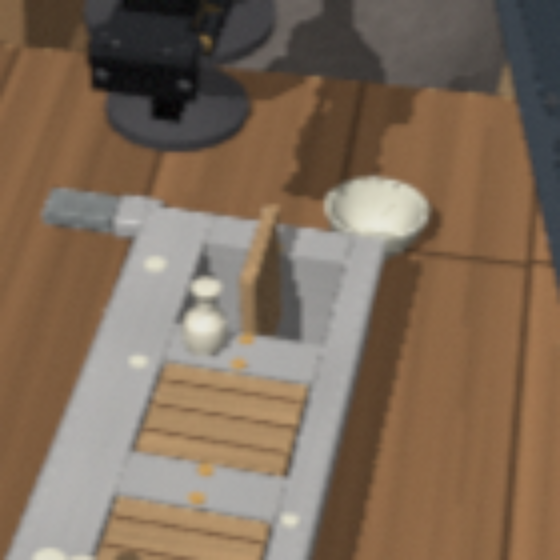

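View pics/scene7.png

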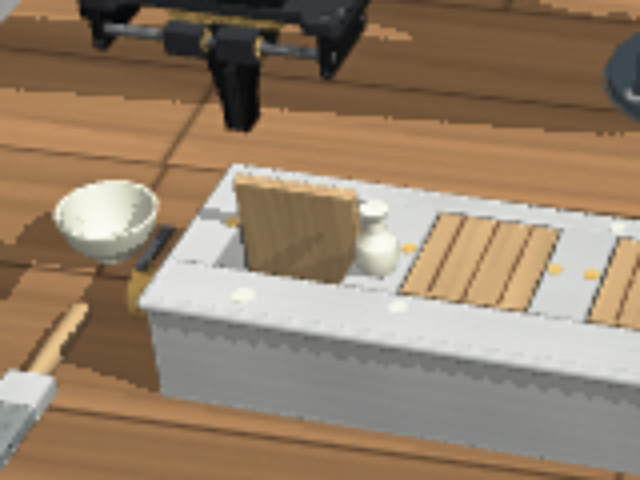

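View pics/scene_full7.png

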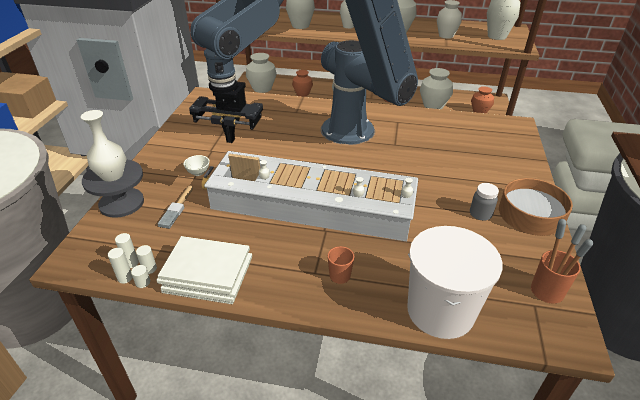

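The cover stands upright at (244,167) in the full scene view, the robot is clear of it, and the other things are where they were. Handing in.

```bash
python3 -c "
from rig import robot
print(robot.hand_in())"
```

```text
the job is handed in; nothing more can be done
None
```

The clean-out hatch is cover_4, at the right-hand (-y) end of the trough, and I left it standing nearly upright against its 85° stop.

- **Finding it:** I pressed cover_4 first, near its near end. It sank steadily at about 3 N, well past the 1 mm a fixed cover would give, so I did not need to press the others.
- **Opening it:** I followed the near end down to about 50°. I then pushed the raised far end from the far side, because going deeper on the near side would have brought the gripper body against the raised edge. At the end the force rose from about 2 N to 6.5 N with no further movement, which I took as the stop.
- **Last checks:** After I backed off, the pictures showed the cover still upright and the vases, jar, bowl, cup and brush where they were. The robot touched nothing, and the force reading was about zero. The clock stood at about 10.4 s, and no force reading passed 7 N. None of the checks failed or disagreed.

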